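# Check the lab balance with its 500 g weight

### The arm

A 6-joint arm with a two-finger parallel gripper is mounted at the origin on the work surface. World frame = base frame: x ahead of the robot, y to its left, z up, the work surface at z = 0. Lengths are in m, angles in rad, forces in N, time in s.
With the tool pointing down it reaches from about 0.25 to 0.8 m from the base axis. Payload 8.5 kg.
Tool frame: the origin (TCP) lies on the centre line of the jaws, within the pads' length; the fingertips stand 17 mm ahead of it and the grasp point (between the pads) lies 2 mm behind it (robot.tips_ahead is the distance from the TCP to the fingertips, in m); z points along the fingers, x is the direction in which the jaws open and shut, and the axes are right-handed (so a half turn about z gives the same grasp; the last joint's range is limited). The gripper opens to 85 mm and grips with 20 to 120 N. Pads are 22 mm wide; open, the fingers measure 114 mm over their backs; the gripper's body (76 mm by 85 mm) begins 54 mm behind the grasp point. The pads swing forward as they close: fully open they stand 13 mm farther back than shut.
Start: joints at [1.23, 0.238, -0.013, 1.319, 0, 1.571], TCP at [0.175, 0.495, 0.248] pointing down, gripper open.
Joint ranges: [-2.66, 2.66], [-1.03, 1.9], [-1.14, 1.46], [-1.82, 2.27], [-1.45, 1.34], [-3.14, 3.14]. Speed limits (rad/s): [2.22, 2.22, 2.79, 3.14, 3.14, 3.14].

### API

Orientations are given as a 3x3 rotation matrix whose columns are the frame's x, y, z axes.
In Python, from workcell import sensors, snapshot, ticket, robot gives the robot as it stands.
- The arm moves only by the tool send_rows, never from a script. Its argument "deltas" is one flat list of numbers, 7 for each row, row after row: the shift along the world's x, y, z as a fraction of full scale, then the turn, a rotation vector about the world's x, y, z as a fraction of full scale, then the opening, from 0 (shut) to 1 (fully open). In form: [tx, ty, tz, ax, ay, az, gripper, tx, ty, tz, ax, ay, az, gripper, ...]. A call has exactly 8 rows; each row shifts and turns the commanded pose from where the row before left it; what a row does not reach is not made up. Full scale, the value 1, is 2.5 cm for a shift and 60 degrees for a turn. A row lasts 1/12 s, in which the tool goes at most 41.7 mm and 7.16 degrees, less where a joint would pass 70% of its speed; a pose out of reach is approached as far as the arm can. A call with a number of a shift or a turn outside -1 to 1 is refused whole. A call with a gripper value outside its range is refused whole. The fingers move at their own pace and stop on an object; "newtons" is the grip in N (left out, the last holds). Time passes only in rows, so rows that do not move let the fingers close, or fill a call up. It gives the time, the measured TCP pose, the force and the opening at its end, in the units of the state.
- sensors.observe(): the state, without advancing time (a new reading comes with each control period).
- snapshot(name): name is "scene" or "side" or "wrist"; returns a dict with "image" (480x640x3 uint8, red, green, blue), "intrinsics" (3x3 intrinsics, pixels), "dist_coeffs" ([k1, k2, p1, p2, k3] as OpenCV has them; the pictures are not rectified), "R" (3x3) and "t" (3): a world point X has camera coordinates R X + t; the wrist camera has in their place "hand_eye" (4x4, takes a point from camera to tool coordinates, whose origin is the TCP and whose axes are the tool frame's). Camera axes: x right, y down, z forward; pixel columns grow to the right and rows downward; lengths in m; the calibration is good to about 2 mm. A picture is of the moment at which its call begins: read the wrist's pose just before it. There is no depth.
- ticket.sign_off(): hands the job in, once; it reports no verdict.
The state is a dict: "t": time; "qpos": joint angles; "qvel": joint speeds; "joint_efforts": joint torques, N m; "tcp_pos": TCP position; "orientation": TCP orientation; "contact_force": force on the tool from outside, world axes, zero at the start; "moment": the same for the moment, N m; "opening": finger opening in m.
Only numpy, scipy, OpenCV 4.12 (cv2) and the standard library are available. Lean on these libraries where they do the work, as an engineer would, in place of code of your own. Each camera call takes 0.05 s, during which the arm holds its last target. There are 200 camera calls.

### The job

Check the balance with the 500 g weight: lift the largest weight out of its pocket in the weight case, set it down gently, upright in the middle of the weighing pan, then slide the draft shield's glass lid fully shut over it. Leave the other weights in their pockets and do not disturb the beaker, jar and bottles around.

Things in the scene. Friction and masses are not known exactly. Their poses are not given: they have to be found in the camera images.
- weight500: the largest weight, 500 g: a polished steel cylinder 38 mm in diameter and 46 mm high, with a narrower neck and a knob 27 mm in diameter on top, 66 mm high in all. Origin: centre of its underside, z up its axis. At the start it stands in the pocket at one end of the weight case, 18 mm deep (48 mm of it shows), with about 1.5 mm of play all round.
- weight_case: open wooden weight case, fixed to the bench: tray 88 mm (x) by 282 mm (y), rim 50 mm above the bench, padded insert with one row of six round pockets along y (top of insert at 48 mm, pocket floors at 30 mm). Origin: on the bench under the middle of the tray. The pocket of the 500 g weight is at y = +98 mm; next to it the first 200 g weight at y = +36 mm, then smaller ones to y = -103 mm. The case's lid, also 50 mm high, is folded open flat on its +x side (x = 46 to 135 mm).
- balance: precision balance, fixed, white with a grey console to its -x side (the front). Origin: on the bench under the pan's centre; x points to the back. A square glass draft shield surrounds the pan: inside 162 by 162 mm, glass walls 4 mm, their rails' top 164 mm above the bench. Behind it a housing 120 mm high reaches to x = +205 mm, with two rails along y = +-83 mm, 164 mm high.
- pan_center (a point): centre of the top of the round steel weighing pan: 120 mm in diameter, 80 mm above the bench, rigid. Axes as the balance's.
- shield_lid (a joint): the glass lid of the draft shield, 176 by 170 mm and 5 mm thick, its top 170 mm above the bench, sliding along the balance's x on rails: 0 m is fully shut (front stop), positive is pushed back (up to 0.15 m). At its start value the lid lies 0.12 to 0.15 m back, over the housing, and leaves the pan free from above. It slides against about 1.5 N of friction and stays where it is left.
- lid_pull (a point): centre of the top of the blue pull on the lid's front edge: a bar 12 mm (x) by 70 mm (y) that stands 20 mm above the lid; it moves with the lid. The lid's front edge is 10 mm in front (-x) of this point. Axes as the balance's.
- weight200a: first 200 g weight of the set, same shape, 28 mm in diameter, 50 mm high, in its own pocket at y = +36 mm of the case; stays there. Origin: centre of its underside.
- weight200b: second 200 g weight of the set, same shape, 28 mm in diameter, 50 mm high, in its own pocket at y = -4 mm of the case; stays there. Origin: centre of its underside.
- weight100: 100 g weight of the set, same shape, 23 mm in diameter, 40 mm high, in its own pocket at y = -42 mm of the case; stays there. Origin: centre of its underside.
- weight50: 50 g weight of the set, same shape, 19 mm in diameter, 33 mm high, in its own pocket at y = -75 mm of the case; stays there. Origin: centre of its underside.
- weight20: 20 g weight of the set, same shape, 14 mm in diameter, 26 mm high, in its own pocket at y = -103 mm of the case; stays there. Origin: centre of its underside.
- beaker: empty glass beaker, 80 mm in diameter, 105 mm high, a bystander. Origin: centre of its underside.
- amber_bottle: amber reagent bottle, 72 mm in diameter, 150 mm high, a bystander. Origin: centre of its underside.
- sample_jar: white sample jar with a blue cap, 64 mm in diameter, 85 mm high, a bystander. Origin: centre of its underside.
- wash_bottle: white wash bottle with a red collar, 68 mm in diameter, 190 mm high, with a bent spout reaching 75 mm along its x, a bystander. Origin: centre of its underside.

How it is judged:
By the outcome, as a careful person would: the job done as asked, in the order asked, and still so for the second after the job is handed in, with the robot touching nothing.
It also fails if it takes over 61 s, if anything falls off the work surface, if the arm or the gripper's body presses on something with over 40 N, if the wrist force passes 120 N, or if a joint passes its speed limit or range.

## Working session

There is one attempt and no reset: what is moved stays moved. The work goes in short steps, Python scripts to look and compute and a tool call to move; the robot and the scene stay as the last step left them, time stands still between calls to the robot, and variables do not carry over. Pictures are saved under pics/ and viewed, about 8 in all and at most 12, crops included, and the job is handed in when it is done.

Besides the shell and the picture viewer there is one more tool, called after ">>>" by a JSON object that holds its "api" and its "payload", one argument or row to a line. send_rows: Moves the arm, as the interface text tells. Shift numbers are shares of 2.5 cm and turn numbers shares of 60 degrees, none past 1 either way. Its arguments: {"type":"object","properties":{"deltas":{"type":"array"},"newtons":{"type":"number"}},"required":["deltas"]}

```bash
ls; mkdir -p pics
cat > h.py <<'E'
import numpy as np, cv2
from workcell import sensors, snapshot, ticket, robot
def cam(n):
    s=sensors.observe(); d=snapshot(n)
    K=np.array(d["intrinsics"]);D=np.array(d["dist_coeffs"])
    if n=="wrist":
        H=np.array(d["hand_eye"]);T=np.eye(4);T[:3,:3]=s["orientation"];T[:3,3]=s["tcp_pos"]
        W=np.linalg.inv(T@H);R,t=W[:3,:3],W[:3,3]
    else: R,t=np.array(d["R"]),np.array(d["t"])
    return dict(im=d["image"],K=K,D=D,R=R,t=t)
def plane(c,uv,z):
    p=cv2.undistortPoints(np.array(uv,float).reshape(-1,1,2),c["K"],c["D"]).reshape(-1,2)
    r=np.c_[p,np.ones(len(p))]@c["R"]; o=-c["R"].T@c["t"]
    return o+r*((z-o[2])/r[:,2])[:,None]
def proj(c,X):
    return cv2.projectPoints(np.array(X,float).reshape(-1,3),cv2.Rodrigues(c["R"])[0],c["t"],c["K"],c["D"])[0].reshape(-1,2)
def save(c,n): cv2.imwrite("pics/"+n+".png",c["im"][:,:,::-1])
E
python3 - <<'E'
from h import *
import pickle
for n in ["scene","side","wrist"]:
    c=cam(n);save(c,n+"0");pickle.dump(c,open(n+"0.pkl","wb"));print(n,-c["R"].T@c["t"],c["R"][2])
s=sensors.observe();print(s["t"],np.round(s["orientation"],3).tolist(),s["opening"])
E
```

```text
pics
scene [1.28634814 0.29843393 0.92343412] [-0.66480837 -0.24982395 -0.7040013 ]
side [-0.28177098  0.48289667  1.55955508] [ 0.46998914 -0.26511843 -0.84191592]
wrist [0.10569339 0.51914953 0.37286721] [ 0.27633458 -0.0988972  -0.95595949]
0.15 [[0.334, 0.943, -0.0], [0.943, -0.334, -0.001], [-0.001, -0.0, -1.0]] 0.08551493376925591
```

View pics/scene0.png

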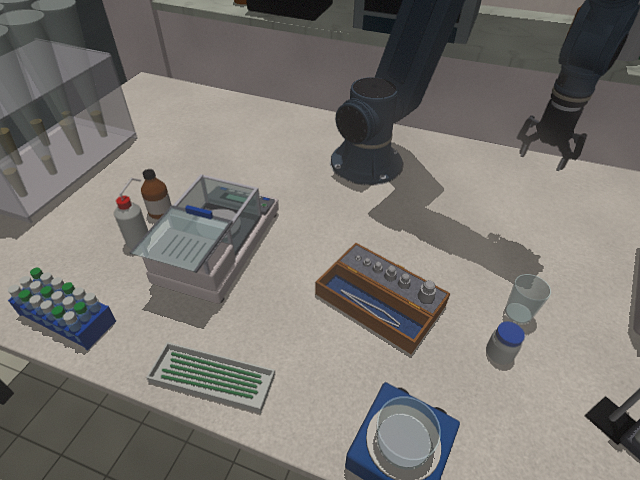

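View pics/side0.png

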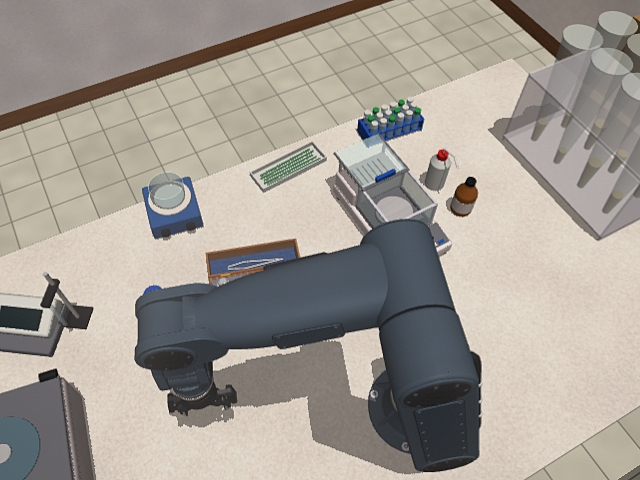

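The scene picture shows the 500 g weight at about (429,287), the weight row running to (358,258), and the lid pull at (199,211). In the side picture the pull is at (386,175). I'll measure these on an enlarged crop.

Run:
```python
from h import *
import pickle
S=pickle.load(open("scene0.pkl","rb"));I=pickle.load(open("side0.pkl","rb"))
im=S["im"][:,:,::-1]
a=cv2.resize(im[235:335,310:460],None,fx=5,fy=5,interpolation=cv2.INTER_CUBIC)[:, :750]
cv2.imwrite("pics/c1.png",a)
b=cv2.resize(im[170:300,130:290],None,fx=4.6,fy=4.6,interpolation=cv2.INTER_CUBIC);cv2.imwrite("pics/c2.png",b)
P=[]
for c,(x0,x1,y0,y1) in ((S,(180,220,200,222)),(I,(370,400,165,185))):
    h=cv2.cvtColor(c["im"],cv2.COLOR_RGB2HSV)
    m=cv2.inRange(h,(100,130,60),(130,255,255));k=np.zeros_like(m);k[y0:y1,x0:x1]=m[y0:y1,x0:x1]
    ys,xs=np.nonzero(k);print(len(xs),xs.mean(),ys.mean(),cv2.minAreaRect(np.c_[xs,ys].astype(np.float32)))
    uv=[xs.mean(),ys.mean()];P.append(uv);print(plane(c,uv,.183))
u=[cv2.undistortPoints(np.array([[p]]),c["K"],c["D"]).reshape(2,1) for p,c in zip(P,(S,I))]
X=cv2.triangulatePoints(np.c_[S["R"],S["t"]],np.c_[I["R"],I["t"]],*u);print((X[:3]/X[3]).ravel())
```

```text
155 198.4967741935484 211.34193548387097 ((198.14706420898438, 211.41180419921875), (26.19384765625, 7.033533096313477), 14.03624439239502)
[[ 0.608851   -0.26430213  0.183     ]]
115 385.17391304347825 175.0608695652174 ((385.119873046875, 175.2637176513672), (5.710480690002441, 21.517749786376953), 65.55604553222656)
[[ 0.60814071 -0.26632636  0.183     ]]
[ 0.60808252 -0.26566943  0.18250657]
```

View pics/c1.png

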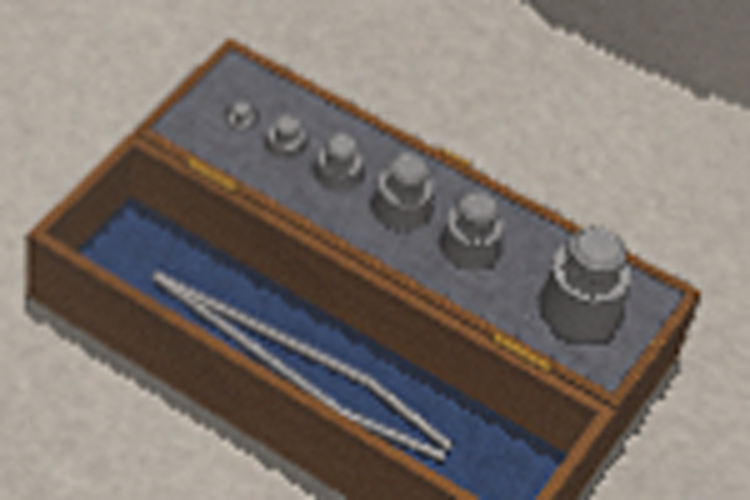

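View pics/c2.png

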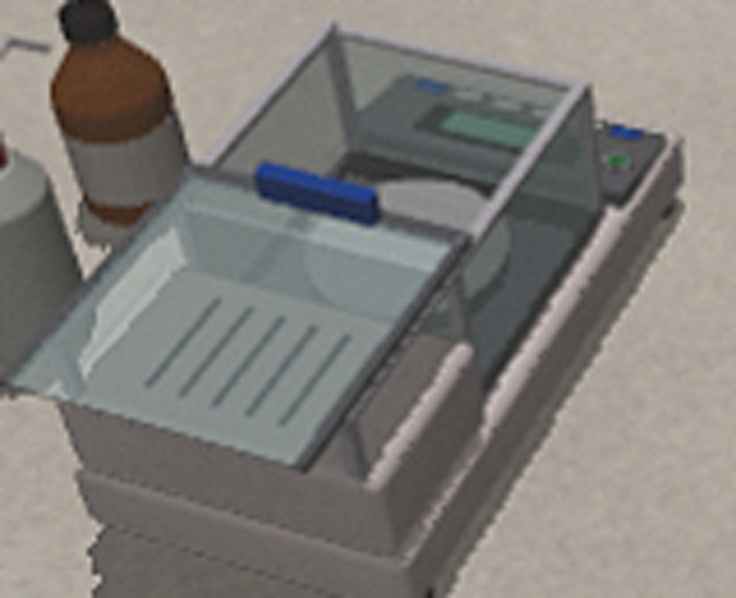

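The case crop shows the 500 g knob top at (600,247), the other knobs in a row, and the tray corners at (230,40), (697,292), (612,408) and (137,138). The balance crop shows the front rail corners at (333,25) and (590,88), the pull bar, and the lid front corners at (192,170) and (470,237). The pan is free.

Run:
```python
from h import *
import pickle
S=pickle.load(open("scene0.pkl","rb"));I=pickle.load(open("side0.pkl","rb"))
f=lambda p,k,o:(np.array(p)+.5)/k-.5+o
A=lambda p,z:plane(S,f(p,5,(310,235)),z)[0]
B=lambda p,z:plane(S,f(p,4.6,(130,170)),z)[0]
for p,z in [((600,247),.096),((480,207),.08),((409,170),.08),((343,147),.07),((288,124),.063),((242,106),.056)]: print("w",A(p,z).round(4))
c=[A(p,.05) for p in [(230,40),(697,292),(612,408),(137,138)]]
for q in c: print("case",q.round(4))
m=np.mean(c,0);y=(c[1]-c[0]+c[2]-c[3])[:2];print(m,np.degrees(np.arctan2(*y[::-1])), np.linalg.norm(y)/2)
for p,z in [((333,25),.164),((590,88),.164),((192,170),.17),((470,237),.17),((10,385),.17),((305,465),.17)]: print("bal",B(p,z).round(4))
fl,fr,ll,lr,bl,br=[B(p,z)[:2] for p,z in [((333,25),.164),((590,88),.164),((192,170),.17),((470,237),.17),((10,385),.17),((305,465),.17)]]
for v in (fl-fr,ll-lr,bl-br,bl-ll,br-lr): print(np.linalg.norm(v),np.degrees(np.arctan2(v[1],v[0])))
s=sensors.observe();print(s["contact_force"],s["t"],robot.tips_ahead)
W=cam("wrist");save(W,"w1")
```

```text
w [0.552  0.3127 0.096 ]
w [0.5343 0.2535 0.08  ]
w [0.5236 0.2152 0.08  ]
w [0.5118 0.1792 0.07  ]
w [0.5004 0.1475 0.063 ]
w [0.4906 0.1201 0.056 ]
case [0.4406 0.0982 0.05  ]
case [0.5219 0.363  0.05  ]
case [0.6059 0.3372 0.05  ]
case [0.5271 0.0747 0.05  ]
[0.52387649 0.21826358 0.05      ] 73.11188094824685 0.2754975742639137
bal [ 0.4571 -0.3498  0.164 ]
bal [ 0.4539 -0.1804  0.164 ]
bal [ 0.6065 -0.347   0.17  ]
bal [ 0.5982 -0.1797  0.17  ]
bal [ 0.7769 -0.3373  0.17  ]
bal [ 0.7692 -0.1751  0.17  ]
0.16947355998462116 -88.93166107071099
0.16759706423539172 -87.17628546575233
0.16237330969085456 -87.29141381126546
0.17069175465377018 3.2747474093898563
0.17105675260457096 1.5238526927665932
[-0.51867411 -0.1932963   0.02445614] 0.15 0.017
```

View pics/w1.png

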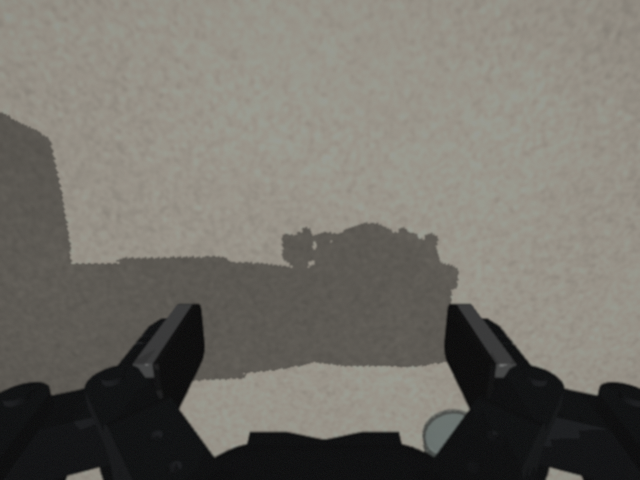

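The wrist picture shows bare bench, the arm's shadow and a glimpse of the beaker rim at (445,435). My estimates:
- **Weight:** about (0.551, 0.312).
- **Case:** yaw about -17.5°.
- **Pan centre:** about (0.54, -0.265).
- **Pull:** (0.608, -0.266, 0.183).

I'm moving over the weight and turning the jaws across the row.

>>> {"api": "send_rows", "payload": {
  "deltas": [0.9, -0.46, 0, 0, 0, 0.096, 1, 0.9, -0.46, 0, 0, 0, 0.096, 1, 0.9, -0.46, 0, 0, 0, 0.096, 1, 0.9, -0.46, 0, 0, 0, 0.096, 1, 0.9, -0.46, 0, 0, 0, 0.096, 1, 0.9, -0.46, 0, 0, 0, 0.096, 1, 0.9, -0.46, 0, 0, 0, 0.096, 1, 0.9, -0.46, 0, 0, 0, 0.096, 1],
  "newtons": 40
}}

```text
t: 0.87
tcp_pos: [0.3565, 0.402, 0.2482]
orientation: [[-0.452, 0.892, -0.0], [0.892, 0.452, -0.0], [-0.0, -0.0, -1.0]]
contact_force: [-0.2, -0.6, -0.4]
opening: 0.0854
```

>>> {"api": "send_rows", "payload": {
  "deltas": [0.9, -0.46, 0, 0, 0, 0.096, 1, 0.9, -0.46, 0, 0, 0, 0.096, 1, 0.9, -0.46, 0, 0, 0, 0.096, 1, 0.9, -0.46, 0, 0, 0, 0.096, 1, 0.9, -0.46, 0, 0, 0, 0.096, 1, 0.9, -0.46, 0, 0, 0, 0.096, 1, 0.9, -0.46, 0, 0, 0, 0.096, 1, 0.6, 0, 0, 0, 0, 0.096, 1]
}}

```text
t: 1.53
tcp_pos: [0.5297, 0.3202, 0.248]
orientation: [[-0.955, 0.296, 0.0], [0.296, 0.955, -0.001], [-0.0, -0.001, -1.0]]
contact_force: [-0.1, 0.3, -0.0]
opening: 0.0849
```

Run:
```python
from h import *
import pickle
W=cam("wrist");s=sensors.observe();print(s["tcp_pos"],s["qpos"])
pickle.dump(W,open("w2.pkl","wb"));save(W,"w2")
print(proj(W,[[.551,.312,.096],[.5343,.2535,.08]]))
```

```text
[0.53161561 0.32098022 0.24749884] [ 5.43602605e-01  4.06407188e-01  2.30357213e-01  1.39411449e+00
 -8.71005962e-04 -7.34006879e-01]
[[292.65946508 215.32241796]
 [290.45947942 123.88772612]]
```

View pics/w2.png

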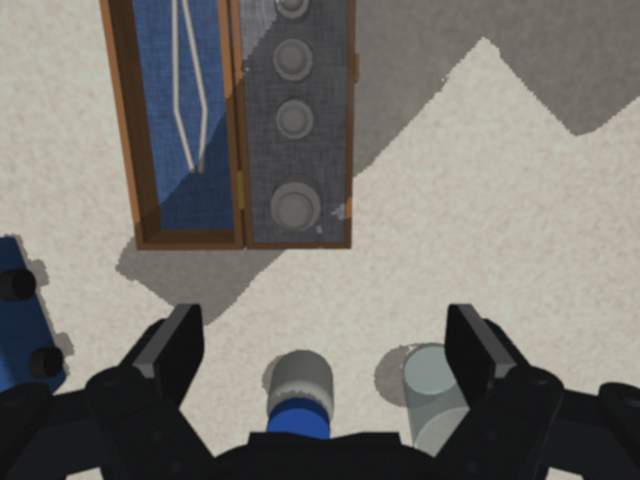

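The wrist view shows the 500 g knob at (294,209), the tray corners near (351,247) and (243,248), 200a at (294,120), the jar cap at about (298,415) and the beaker at (432,390). The jaws line up with the case.

Run:
```python
from h import *
import pickle
W=pickle.load(open("w2.pkl","rb"))
g=cv2.cvtColor(W["im"],cv2.COLOR_RGB2GRAY)
for (r,lo,hi) in (((260,330,170,245),12,28),((270,320,95,145),8,22)):
    x0,x1,y0,y1=r;k=cv2.resize(g[y0:y1,x0:x1],None,fx=4,fy=4,interpolation=cv2.INTER_CUBIC)
    c=cv2.HoughCircles(k,cv2.HOUGH_GRADIENT,1.5,10,param1=80,param2=25,minRadius=lo*4,maxRadius=hi*4)
    for q in (c[0][:4] if c is not None else []): print((q[:2]+.5)/4-.5+[x0,y0],q[2]/4)
print(plane(W,[[294,209]],.096),plane(W,[[294,120]],.08))
C=plane(W,[[351,247],[243,248],[355,60],[234,62]],.05);print(C)
v=C[0]-C[2];print(np.degrees(np.arctan2(v[1],v[0])))
print("bodyrim",plane(W,[[295,206]],.076))
print(plane(W,[[298,405],],.085),plane(W,[[432,365]],.0))
```

```text
[[0.54868171 0.30797945 0.096     ]] [[0.53115565 0.2517703  0.08      ]]
[[0.52036186 0.3626639  0.05      ]
 [0.60632302 0.3370503  0.05      ]
 [0.47794037 0.2254371  0.05      ]
 [0.56228657 0.20091319 0.05      ]]
72.82183499794468
bodyrim [[0.55015468 0.31033452 0.076     ]]
[[0.600206   0.47160234 0.085     ]] [[0.47737519 0.53107212 0.        ]]
```

>>> {"api": "send_rows", "payload": {
  "deltas": [0.092, -0.055, -0.46, 0, 0, 0, 0.75, 0.092, -0.055, -0.46, 0, 0, 0, 0.75, 0.092, -0.055, -0.46, 0, 0, 0, 0.75, 0.092, -0.055, -0.46, 0, 0, 0, 0.75, 0.092, -0.055, -0.46, 0, 0, 0, 0.75, 0.092, -0.055, -0.46, 0, 0, 0, 0.75, 0.092, -0.055, -0.46, 0, 0, 0, 0.75, 0.092, -0.055, -0.46, 0, 0, 0, 0.75]
}}

```text
t: 2.25
tcp_pos: [0.546, 0.3113, 0.1555]
orientation: [[-0.954, 0.299, -0.0], [0.299, 0.954, -0.0], [0.0, -0.0, -1.0]]
contact_force: [-0.3, 0.6, 0.5]
opening: 0.0644
```

Run:
```python
from h import *
import pickle
W=cam("wrist");s=sensors.observe();print(s["tcp_pos"],s["opening"],s["contact_force"])
pickle.dump(W,open("w3.pkl","wb"));save(W,"w3")
print(proj(W,[[.550,.310,.096],[.550,.310,.076]]))
```

```text
[0.54556343 0.31063186 0.15308034] 0.06440717195741068 [-0.0614319  -0.03390018 -1.82655713]
[[317.14259509 267.37151459]
 [317.73408677 253.07473408]]
```

View pics/w3.png

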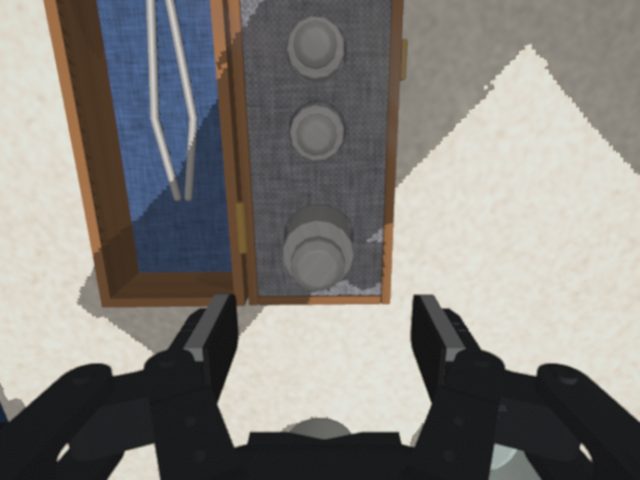

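The knob is at (318,264), centred between the jaws across the row and about 1–2 mm nearer 200a than predicted. I'm descending in two stages.

>>> {"api": "send_rows", "payload": {
  "deltas": [0.04, -0.02, -0.25, 0, 0, 0, 0.75, 0.04, -0.02, -0.25, 0, 0, 0, 0.75, 0.04, -0.02, -0.25, 0, 0, 0, 0.75, 0.04, -0.01, -0.25, 0, 0, 0, 0.75, 0, 0, -0.25, 0, 0, 0, 0.75, 0, 0, -0.25, 0, 0, 0, 0.75, 0, 0, -0.25, 0, 0, 0, 0.75, 0, 0, -0.25, 0, 0, 0, 0.75]
}}

```text
t: 2.97
tcp_pos: [0.5503, 0.3095, 0.1057]
orientation: [[-0.954, 0.298, 0.0], [0.298, 0.954, -0.0], [-0.0, 0.0, -1.0]]
contact_force: [-1.0, -0.7, 0.8]
opening: 0.0638
```

>>> {"api": "send_rows", "payload": {
  "deltas": [0, 0, -0.25, 0, 0, 0, 0.75, 0, 0, -0.25, 0, 0, 0, 0.75, 0, 0, -0.2, 0, 0, 0, 0.75, 0, 0, -0.2, 0, 0, 0, 0.75, 0, 0, -0.1, 0, 0, 0, 0.75, 0, 0, 0, 0, 0, 0, 0.75, 0, 0, 0, 0, 0, 0, 0.75, 0, 0, 0, 0, 0, 0, 0.75]
}}

```text
t: 3.63
tcp_pos: [0.5506, 0.3096, 0.0816]
orientation: [[-0.954, 0.298, 0.001], [0.298, 0.954, 0.0], [-0.0, 0.0, -1.0]]
contact_force: [0.7, 0.7, 0.0]
opening: 0.0639
```

>>> {"api": "send_rows", "payload": {
  "deltas": [0, 0, -0.12, 0, 0, 0, 0.75, 0, 0, -0.12, 0, 0, 0, 0.75, 0, 0, -0.1, 0, 0, 0, 0.75, 0, 0, 0, 0, 0, 0, 0.65, 0, 0, 0, 0, 0, 0, 0.6, 0, 0, 0, 0, 0, 0, 0.55, 0, 0, 0, 0, 0, 0, 0.5, 0, 0, 0, 0, 0, 0, 0.48]
}}

```text
t: 4.3
tcp_pos: [0.5505, 0.3096, 0.0729]
orientation: [[-0.954, 0.299, 0.0], [0.299, 0.954, 0.0], [-0.0, 0.0, -1.0]]
contact_force: [-0.3, -0.6, -0.5]
opening: 0.0411
```

>>> {"api": "send_rows", "payload": {
  "deltas": [0, 0, 0, 0, 0, 0, 0.46, 0, 0, 0, 0, 0, 0, 0.44, 0, 0, 0, 0, 0, 0, 0.42, 0, 0, 0, 0, 0, 0, 0.38, 0, 0, 0, 0, 0, 0, 0.3, 0, 0, 0, 0, 0, 0, 0.3, 0, 0, 0, 0, 0, 0, 0.3, 0, 0, 0, 0, 0, 0, 0.3]
}}

```text
t: 4.97
tcp_pos: [0.5497, 0.3098, 0.0731]
orientation: [[-0.955, 0.298, -0.001], [0.298, 0.955, 0.001], [0.001, 0.0, -1.0]]
contact_force: [-4.4, 0.8, 4.8]
opening: 0.0355
```

>>> {"api": "send_rows", "payload": {
  "deltas": [0, 0, 0.08, 0, 0, 0, 0.3, 0, 0, 0.08, 0, 0, 0, 0.3, 0, 0, 0.1, 0, 0, 0, 0.3, 0, 0, 0.12, 0, 0, 0, 0.3, 0, 0, 0.12, 0, 0, 0, 0.3, 0, 0, 0.12, 0, 0, 0, 0.3, 0, 0, 0, 0, 0, 0, 0.3, 0, 0, 0, 0, 0, 0, 0.3],
  "newtons": 50
}}

```text
t: 5.63
tcp_pos: [0.5505, 0.3096, 0.0885]
orientation: [[-0.954, 0.299, 0.001], [0.299, 0.954, 0.0], [-0.001, 0.0, -1.0]]
contact_force: [0.2, 0.7, -4.1]
opening: 0.0353
```

>>> {"api": "send_rows", "payload": {
  "deltas": [0, 0, 0.15, 0, 0, 0, 0.3, 0, 0, 0.15, 0, 0, 0, 0.3, 0, 0, 0.2, 0, 0, 0, 0.3, 0, 0, 0.25, 0, 0, 0, 0.3, 0, 0, 0.3, 0, 0, 0, 0.3, 0, 0, 0.3, 0, 0, 0, 0.3, 0, 0, 0, 0, 0, 0, 0.3, 0, 0, 0, 0, 0, 0, 0.3]
}}

```text
t: 6.3
tcp_pos: [0.5508, 0.3098, 0.1229]
orientation: [[-0.954, 0.298, 0.001], [0.298, 0.954, 0.001], [-0.001, 0.001, -1.0]]
contact_force: [0.4, 0.3, -5.3]
opening: 0.035
```

Run:
```python
from h import *
import pickle
W=cam("wrist");s=sensors.observe();print(s["tcp_pos"],s["opening"],s["contact_force"],s["moment"])
pickle.dump(W,open("w4.pkl","wb"));save(W,"w4")
```

```text
[0.55044674 0.30954242 0.12223335] 0.03499210988487729 [-0.70879408 -0.01353399 -4.61828228] [-0.03272462  0.05947513  0.02936547]
```

View pics/w4.png

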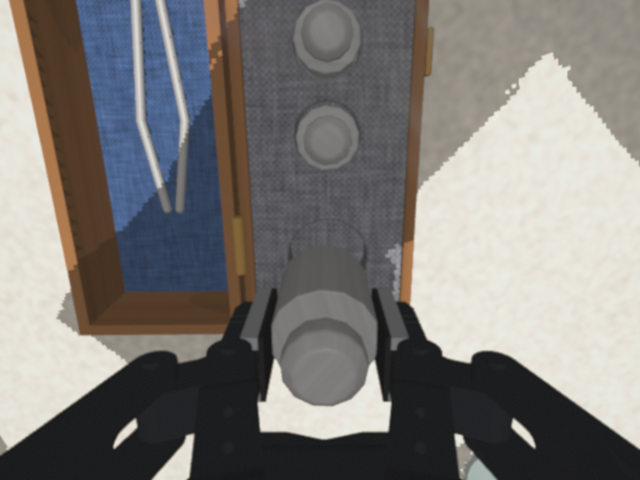

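The weight is held cleanly and upright: knob centre at (323.5,361), pocket empty at (328,238), and a load of about 5 N. I'm lifting, then traversing and turning to the balance.

>>> {"api": "send_rows", "payload": {
  "deltas": [0, 0, 0.5, 0, 0, 0, 0.3, 0, 0, 0.8, 0, 0, 0, 0.3, 0, 0, 0.9, 0, 0, 0, 0.3, 0, 0, 0.9, 0, 0, 0, 0.3, 0, 0, 0.9, 0, 0, 0, 0.3, 0, 0, 0.9, 0, 0, 0, 0.3, 0, 0, 0.9, 0, 0, 0, 0.3, 0, 0, 0.5, 0, 0, 0, 0.3]
}}

```text
t: 7.02
tcp_pos: [0.5506, 0.3097, 0.2818]
orientation: [[-0.954, 0.299, 0.002], [0.299, 0.954, 0.001], [-0.002, 0.002, -1.0]]
contact_force: [0.1, -0.2, -5.0]
opening: 0.0353
```

>>> {"api": "send_rows", "payload": {
  "deltas": [0, -0.3, 0, 0, 0, -0.044, 0.3, 0, -0.6, 0, 0, 0, -0.044, 0.3, 0, -0.9, 0, 0, 0, -0.044, 0.3, 0, -0.9, 0, 0, 0, -0.044, 0.3, 0, -0.9, 0, 0, 0, -0.044, 0.3, 0, -0.9, 0, 0, 0, -0.044, 0.3, 0, -0.9, 0, 0, 0, -0.044, 0.3, 0, -0.9, 0, 0, 0, -0.044, 0.3]
}}

```text
t: 7.68
tcp_pos: [0.5495, 0.15, 0.2785]
orientation: [[-0.78, 0.625, -0.002], [0.625, 0.78, -0.001], [0.001, -0.002, -1.0]]
contact_force: [0.1, 0.6, -3.9]
opening: 0.0348
```

>>> {"api": "send_rows", "payload": {
  "deltas": [0, -0.9, 0, 0, 0, -0.044, 0.3, 0, -0.9, 0, 0, 0, -0.044, 0.3, 0, -0.9, 0, 0, 0, -0.044, 0.3, 0, -0.9, 0, 0, 0, -0.044, 0.3, 0, -0.9, 0, 0, 0, -0.044, 0.3, 0, -0.9, 0, 0, 0, -0.044, 0.3, 0, -0.9, 0, 0, 0, -0.044, 0.3, 0, -0.9, 0, 0, 0, -0.044, 0.3]
}}

```text
t: 8.35
tcp_pos: [0.5492, -0.0298, 0.2786]
orientation: [[-0.503, 0.865, -0.002], [0.865, 0.503, -0.0], [0.001, -0.002, -1.0]]
contact_force: [0.2, 0.2, -5.2]
opening: 0.0355
```

>>> {"api": "send_rows", "payload": {
  "deltas": [0, -0.9, 0, 0, 0, -0.044, 0.3, 0, -0.9, 0, 0, 0, -0.044, 0.3, 0, -0.9, 0, 0, 0, -0.044, 0.3, 0, -0.9, 0, 0, 0, -0.044, 0.3, 0, -0.9, 0, 0, 0, -0.044, 0.3, 0, -0.9, 0, 0, 0, -0.044, 0.3, 0, -0.9, 0, 0, 0, -0.044, 0.3, 0, -0.6, 0, 0, 0, -0.044, 0.3]
}}

```text
t: 9.02
tcp_pos: [0.5492, -0.2028, 0.2785]
orientation: [[-0.156, 0.988, -0.002], [0.988, 0.156, -0.0], [0.0, -0.002, -1.0]]
contact_force: [0.1, 0.2, -5.5]
opening: 0.0352
```

>>> {"api": "send_rows", "payload": {
  "deltas": [0, -0.6, 0, 0, 0, -0.04, 0.3, 0, -0.6, 0, 0, 0, -0.04, 0.3, 0, -0.6, 0, 0, 0, -0.037, 0.3, 0, -0.4, 0, 0, 0, 0, 0.3, 0, -0.2, 0, 0, 0, 0, 0.3, 0, 0, 0, 0, 0, 0, 0.3, 0, 0, 0, 0, 0, 0, 0.3, 0, 0, 0, 0, 0, 0, 0.3]
}}

```text
t: 9.68
tcp_pos: [0.5504, -0.2598, 0.2795]
orientation: [[-0.04, 0.999, -0.0], [0.999, 0.04, 0.0], [0.0, -0.0, -1.0]]
contact_force: [0.5, 0.4, -5.1]
opening: 0.035
```

Run:
```python
from h import *
import pickle
W=cam("wrist");s=sensors.observe();print(s["tcp_pos"],s["qpos"],s["contact_force"])
pickle.dump(W,open("w5.pkl","wb"));save(W,"w5")
S=cam("scene");save(S,"s5")
# where weight sits in the tool (from w4 and w5)
for z in (.165,.164): print(proj(W,[[.54,-.265,.08],[.455,-.265,z]]))
```

```text
[ 0.55044536 -0.25970654  0.27959867] [-4.40917396e-01  3.79631581e-01  2.69878965e-01  1.46113152e+00
  1.54718947e-04 -4.81379785e-01] [ 0.44870444 -0.16138322 -4.6628924 ]
[[318.51000622 187.68304899]
 [322.40049973  62.40342638]]
[[318.51000622 187.68304899]
 [322.40631705  62.58329351]]
```

View pics/w5.png

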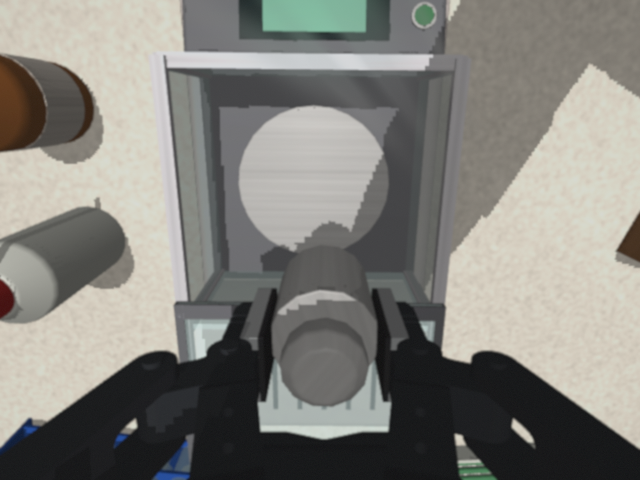

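The view shows the pan circle spanning columns 239–388 with its top at row 106, so its centre is about (313.5,180). The front rail runs from (153,55) to (467,57), and the lid edge is at row about 304. The weight hangs at (323,361).

Run:
```python
from h import *
import pickle
W=pickle.load(open("w5.pkl","rb"));W4=pickle.load(open("w4.pkl","rb"))
L,R,T=plane(W,[[239,180],[388,180],[314,106]],.08);print(L,R,T,np.linalg.norm(L-R))
h=cv2.cvtColor(W["im"],cv2.COLOR_RGB2GRAY)
# pan: bright in lit part; fit circle on left/top boundary
pts=[]
for a in np.radians(np.r_[150:300:3]):
    r=np.arange(55,95,.5);x=313.5+r*np.cos(a);y=180+r*np.sin(a)
    v=cv2.GaussianBlur(h,(5,5),0)[y.astype(int),x.astype(int)].astype(float);i=np.argmin(v[6:]-v[:-6])+3;pts.append((x[i],y[i]))
P=plane(W,pts,.08)[:,:2]
for _ in range(3):
    A=np.c_[2*P,np.ones(len(P))];q=np.linalg.lstsq(A,(P**2).sum(1),rcond=None)[0];r=np.sqrt(q[2]+q[:2]@q[:2])
    e=np.abs(np.linalg.norm(P-q[:2],axis=1)-r);print(q[:2],r,len(P),e.max());P=P[e<max(.0015,np.median(e)*2)]
F=plane(W,[[153,55],[467,57]],.164);print(F,F.mean(0))
E4=plane(W,[[176,304],[444,305]],.17);print("lid",E4)
print("knob-tool w5",plane(W,[[323.5,361]],.2796+.023)-[.5504,-.2597,0])
```

```text
[ 0.5364358  -0.32824615  0.08      ] [ 0.53159886 -0.21011257  0.08      ] [ 0.47792965 -0.27068649  0.08      ] 0.11823255465572868
[ 0.53766429 -0.26847488] 0.05972461690393438 50 0.0008417589380506907
[ 0.53766429 -0.26847488] 0.05972461690393438 50 0.0008417589380506907
[ 0.53766429 -0.26847488] 0.05972461690393438 50 0.0008417589380506907
[[ 0.45528558 -0.35594177  0.164     ]
 [ 0.44927647 -0.1873807   0.164     ]] [ 0.45228103 -0.27166124  0.164     ]
lid [[ 0.60007226 -0.35119496  0.17      ]
 [ 0.59397596 -0.18289567  0.17      ]]
knob-tool w5 [[-0.00373541 -0.00090683  0.3026    ]]
```

The circle fit is clean: centre (0.5377, -0.2685), radius 59.7 mm, and the rails agree. I'm shifting above the centre and then descending.

>>> {"api": "send_rows", "payload": {
  "deltas": [-0.14, -0.11, 0, 0, 0, 0, 0.3, -0.14, -0.11, 0, 0, 0, 0, 0.3, -0.14, -0.11, -0.3, 0, 0, 0, 0.3, 0, 0, -0.6, 0, 0, 0, 0.3, 0, 0, -0.7, 0, 0, 0, 0.3, 0, 0, -0.7, 0, 0, 0, 0.3, 0, 0, -0.5, 0, 0, 0, 0.3, 0, 0, -0.2, 0, 0, 0, 0.3]
}}

```text
t: 10.45
tcp_pos: [0.5384, -0.2685, 0.2021]
orientation: [[-0.039, 0.999, -0.003], [0.999, 0.039, 0.001], [0.001, -0.003, -1.0]]
contact_force: [-0.2, 0.6, -5.8]
opening: 0.0352
```

>>> {"api": "send_rows", "payload": {
  "deltas": [0, 0, -0.4, 0, 0, 0, 0.3, 0, 0, -0.5, 0, 0, 0, 0.3, 0, 0, -0.5, 0, 0, 0, 0.3, 0, 0, -0.5, 0, 0, 0, 0.3, 0, 0, -0.5, 0, 0, 0, 0.3, 0, 0, -0.3, 0, 0, 0, 0.3, 0, 0, -0.15, 0, 0, 0, 0.3, 0, 0, 0, 0, 0, 0, 0.3]
}}

```text
t: 11.12
tcp_pos: [0.5396, -0.2687, 0.1327]
orientation: [[-0.039, 0.999, -0.001], [0.999, 0.039, 0.0], [0.0, -0.001, -1.0]]
contact_force: [-0.5, -0.5, -4.2]
opening: 0.0349
```

>>> {"api": "send_rows", "payload": {
  "deltas": [0, 0, -0.05, 0, 0, 0, 0.3, 0, 0, -0.05, 0, 0, 0, 0.3, 0, 0, -0.05, 0, 0, 0, 0.3, 0, 0, -0.05, 0, 0, 0, 0.3, 0, 0, -0.04, 0, 0, 0, 0.3, 0, 0, -0.03, 0, 0, 0, 0.3, 0, 0, -0.02, 0, 0, 0, 0.3, 0, 0, 0, 0, 0, 0, 0.3]
}}

```text
t: 11.78
tcp_pos: [0.5398, -0.2687, 0.1259]
orientation: [[-0.039, 0.999, -0.0], [0.999, 0.039, -0.0], [-0.0, -0.0, -1.0]]
contact_force: [-0.7, 0.1, -4.9]
opening: 0.0352
```

>>> {"api": "send_rows", "payload": {
  "deltas": [0, 0, -0.02, 0, 0, 0, 0.3, 0, 0, -0.02, 0, 0, 0, 0.3, 0, 0, -0.02, 0, 0, 0, 0.3, 0, 0, -0.01, 0, 0, 0, 0.3, 0, 0, 0, 0, 0, 0, 0.3, 0, 0, 0, 0, 0, 0, 0.3, 0, 0, 0, 0, 0, 0, 0.3, 0, 0, 0, 0, 0, 0, 0.3]
}}

```text
t: 12.45
tcp_pos: [0.5399, -0.2687, 0.1243]
orientation: [[-0.039, 0.999, 0.0], [0.999, 0.039, -0.0], [-0.0, 0.0, -1.0]]
contact_force: [-0.1, 0.3, -4.8]
opening: 0.0352
```

>>> {"api": "send_rows", "payload": {
  "deltas": [0, 0, -0.02, 0, 0, 0, 0.3, 0, 0, -0.02, 0, 0, 0, 0.3, 0, 0, -0.01, 0, 0, 0, 0.3, 0, 0, 0, 0, 0, 0, 0.3, 0, 0, 0, 0, 0, 0, 0.3, 0, 0, 0, 0, 0, 0, 0.3, 0, 0, 0, 0, 0, 0, 0.3, 0, 0, 0, 0, 0, 0, 0.3]
}}

```text
t: 13.12
tcp_pos: [0.5399, -0.2687, 0.1232]
orientation: [[-0.039, 0.999, 0.0], [0.999, 0.039, -0.0], [-0.0, 0.0, -1.0]]
contact_force: [-0.2, 0.5, -1.1]
opening: 0.0351
```

Contact: the load dropped from 4.8 to 1.1 N at the expected height. I'm going a touch lower and then releasing slowly.

>>> {"api": "send_rows", "payload": {
  "deltas": [0, 0, -0.01, 0, 0, 0, 0.3, 0, 0, 0, 0, 0, 0, 0.3, 0, 0, 0, 0, 0, 0, 0.42, 0, 0, 0, 0, 0, 0, 0.45, 0, 0, 0, 0, 0, 0, 0.5, 0, 0, 0, 0, 0, 0, 0.55, 0, 0, 0, 0, 0, 0, 0.6, 0, 0, 0, 0, 0, 0, 0.65]
}}

```text
t: 13.78
tcp_pos: [0.54, -0.2688, 0.1228]
orientation: [[-0.039, 0.999, 0.0], [0.999, 0.039, -0.0], [-0.0, 0.0, -1.0]]
contact_force: [0.2, 0.1, -0.1]
opening: 0.0556
```

>>> {"api": "send_rows", "payload": {
  "deltas": [0, 0, 0, 0, 0, 0, 0.65, 0, 0, 0.1, 0, 0, 0, 0.65, 0, 0, 0.3, 0, 0, 0, 0.65, 0, 0, 0.5, 0, 0, 0, 0.65, 0, 0, 0.6, 0, 0, 0, 0.65, 0, 0, 0.7, 0, 0, 0, 0.65, 0, 0, 0.8, 0, 0, 0, 0.65, 0, 0, 0.8, 0, 0, 0, 0.65]
}}

```text
t: 14.45
tcp_pos: [0.5397, -0.2687, 0.2193]
orientation: [[-0.039, 0.999, 0.0], [0.999, 0.039, -0.0], [-0.0, 0.0, -1.0]]
contact_force: [0.3, 0.0, -0.0]
opening: 0.0557
```

>>> {"api": "send_rows", "payload": {
  "deltas": [0, 0, 0.8, 0, 0, 0, 0.3, 0, 0, 0.8, 0, 0, 0, 0.3, 0, 0, 0.5, 0, 0, 0, 0.2, 0, 0, 0, 0, 0, 0, 0.1, 0, 0, 0, 0, 0, 0, 0, 0, 0, 0, 0, 0, 0, 0, 0, 0, 0, 0, 0, 0, 0, 0, 0, 0, 0, 0, 0, 0]
}}

```text
t: 15.12
tcp_pos: [0.5395, -0.2685, 0.2693]
orientation: [[-0.039, 0.999, -0.001], [0.999, 0.039, 0.001], [0.001, -0.001, -1.0]]
contact_force: [0.3, -0.4, -0.3]
opening: -0.0001
```

Run:
```python
from h import *
import pickle
W=cam("wrist");s=sensors.observe();print(s["tcp_pos"],s["opening"],s["contact_force"])
pickle.dump(W,open("w6.pkl","wb"));save(W,"w6")
print(proj(W,[[.5377,-.2685,.08],[.5377,-.2685,.146]]))
```

```text
[ 0.53954664 -0.26856926  0.26939929] -1.4785924075117649e-05 [ 0.46515061 -0.41748535  0.01754718]
[[324.48332813 201.6981608 ]
 [324.70825345 225.22406445]]
```

View pics/w6.png

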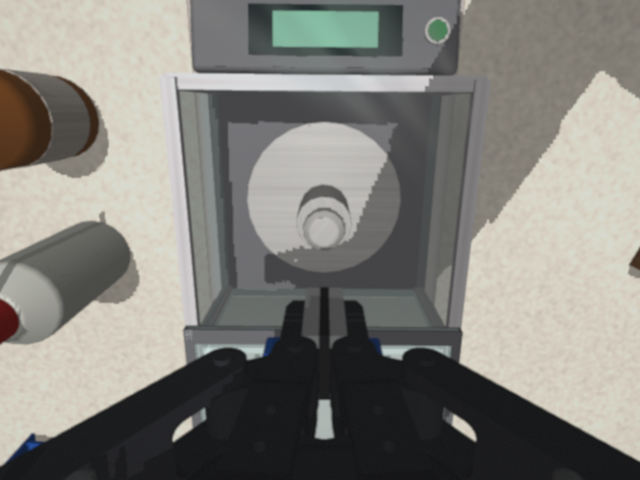

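The weight stands upright on the pan with its knob at (324,229). The pan spans columns 247–401 and rows 121–272. The lid edge is at row 330, the jaws are shut, and the bottles are undisturbed. I'll check the centring and the wash bottle's clearance.

Run:
```python
from h import *
import pickle
W=pickle.load(open("w6.pkl","rb"))
print("knob",plane(W,[[324,229]],.146),"pan",plane(W,[[247,197],[401,197],[324,121],[324,272]],.08))
print("wash",plane(W,[[10,300]],.15),plane(W,[[120,250]],.0))
c=cam("side");save(c,"side7")
h=cv2.cvtColor(c["im"],cv2.COLOR_RGB2HSV);m=cv2.inRange(h,(100,130,60),(130,255,255))
m[:165]=0;m[185:]=0;m[:,:370]=0;m[:,400:]=0;ys,xs=np.nonzero(m);print(len(xs),plane(c,[[xs.mean(),ys.mean()]],.183) if len(xs) else 0)
```

```text
knob [[ 0.54019194 -0.26884559  0.146     ]] pan [[ 0.53637697 -0.32887938  0.08      ]
 [ 0.53161593 -0.20915234  0.08      ]
 [ 0.4769291  -0.27130874  0.08      ]
 [ 0.59689682 -0.26651018  0.08      ]]
wash [[ 0.59477551 -0.46921058  0.15      ]] [[ 0.61423752 -0.47186988  0.        ]]
0 0
```

>>> {"api": "send_rows", "payload": {
  "deltas": [0.3, 0.02, 0, 0, 0, 0, 0, 0.6, 0.02, 0, 0, 0, 0, 0, 0.8, 0.02, 0, 0, 0, 0, 0, 0.8, 0.02, 0, 0, 0, 0, 0, 0.8, 0.02, 0, 0, 0, 0, 0, 0.6, 0, 0, 0, 0, 0, 0, 0.25, 0, 0, 0, 0, 0, 0, 0, 0, 0, 0, 0, 0, 0]
}}

```text
t: 15.88
tcp_pos: [0.6449, -0.2659, 0.269]
orientation: [[-0.04, 0.999, -0.001], [0.999, 0.04, 0.0], [0.0, -0.001, -1.0]]
contact_force: [0.0, -0.4, -0.0]
opening: 0.0
```

The weight is within 3 mm of the pan centre, and the wash bottle is well clear (y about -0.47). I'm descending behind the pull.

>>> {"api": "send_rows", "payload": {
  "deltas": [0, 0, -0.5, 0, 0, 0, 0, 0, 0, -0.6, 0, 0, 0, 0, 0, 0, -0.6, 0, 0, 0, 0, 0, 0, -0.5, 0, 0, 0, 0, 0, 0, -0.3, 0, 0, 0, 0, 0, 0, -0.2, 0, 0, 0, 0, 0, 0, -0.1, 0, 0, 0, 0, 0, 0, 0, 0, 0, 0, 0]
}}

```text
t: 16.55
tcp_pos: [0.6434, -0.2663, 0.2004]
orientation: [[-0.039, 0.999, -0.0], [0.999, 0.039, -0.0], [-0.0, -0.0, -1.0]]
contact_force: [0.5, 0.1, -0.4]
opening: -0.0002
```

>>> {"api": "send_rows", "payload": {
  "deltas": [0, 0, -0.06, 0, 0, 0, 0, 0, 0, -0.04, 0, 0, 0, 0, 0, 0, 0, 0, 0, 0, 0, -0.1, 0, 0, 0, 0, 0, 0, -0.2, 0, 0, 0, 0, 0, 0, -0.2, 0, 0, 0, 0, 0, 0, -0.2, 0, 0, 0, 0, 0, 0, 0, 0, 0, 0, 0, 0, 0]
}}

```text
t: 17.22
tcp_pos: [0.625, -0.2663, 0.1982]
orientation: [[-0.039, 0.999, -0.0], [0.999, 0.039, -0.0], [-0.0, -0.0, -1.0]]
contact_force: [0.4, 0.1, 0.7]
opening: 0.0
```

>>> {"api": "send_rows", "payload": {
  "deltas": [-0.05, 0, -0.08, 0, 0, 0, 0, -0.1, 0, 0, 0, 0, 0, 0, -0.15, -0.006, 0, 0, 0, 0, 0, -0.2, -0.008, 0, 0, 0, 0, 0, -0.2, -0.008, 0, 0, 0, 0, 0, -0.25, -0.01, 0, 0, 0, 0, 0, -0.25, -0.01, 0, 0, 0, 0, 0, -0.2, -0.01, 0, 0, 0, 0, 0]
}}

```text
t: 17.88
tcp_pos: [0.5902, -0.2674, 0.1957]
orientation: [[-0.039, 0.999, -0.0], [0.999, 0.039, 0.0], [0.0, -0.0, -1.0]]
contact_force: [2.6, 1.9, -0.6]
opening: -0.0001
```

Run:
```python
from h import *
s=sensors.observe();print(s["tcp_pos"],s["contact_force"])
c=cam("scene");h=cv2.cvtColor(c["im"],cv2.COLOR_RGB2HSV);m=cv2.inRange(h,(100,130,60),(130,255,255))
m[:185]=0;m[225:]=0;m[:,:170]=0;m[:,235:]=0;ys,xs=np.nonzero(m);print(len(xs),plane(c,[[xs.mean(),ys.mean()]],.183) if len(xs) else 0)
cv2.imwrite("pics/s8.png",cv2.resize(c["im"][130:310,110:350,::-1],None,fx=3,fy=3))
```

```text
[ 0.59018457 -0.26742463  0.19573363] [ 2.55729606  1.90985986 -0.61937549]
83 [[ 0.57521301 -0.24972105  0.183     ]]
```

View pics/s8.png

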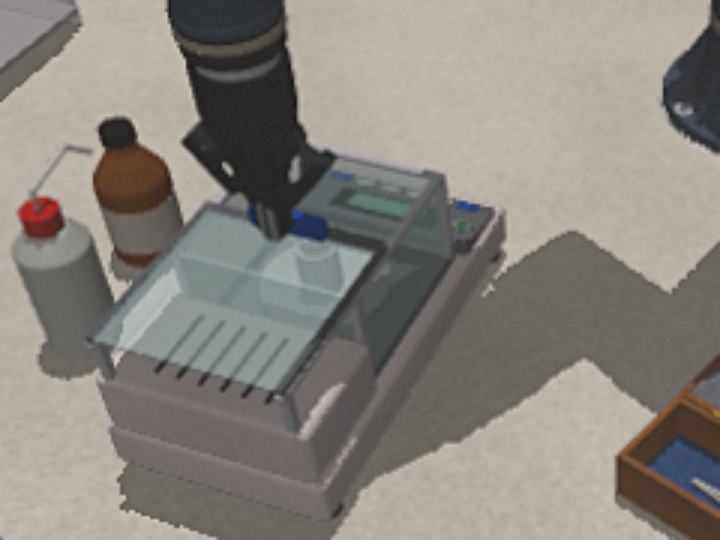

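The push is working: the lid is partly over the pan, the finger is behind the pull at about (275,230) in the crop, and the weight is standing under the glass. Continuing.

>>> {"api": "send_rows", "payload": {
  "deltas": [-0.25, -0.01, 0, 0, 0, 0, 0, -0.3, -0.012, 0, 0, 0, 0, 0, -0.4, -0.016, 0, 0, 0, 0, 0, -0.4, -0.016, 0, 0, 0, 0, 0, -0.4, -0.016, 0, 0, 0, 0, 0, -0.4, -0.016, 0, 0, 0, 0, 0, -0.3, -0.012, 0, 0, 0, 0, 0, -0.2, -0.008, 0, 0, 0, 0, 0]
}}

```text
t: 18.6
tcp_pos: [0.5236, -0.2702, 0.1959]
orientation: [[-0.039, 0.999, -0.0], [0.999, 0.039, -0.0], [-0.0, -0.0, -1.0]]
contact_force: [1.6, 1.6, 0.1]
opening: 0.0005
```

>>> {"api": "send_rows", "payload": {
  "deltas": [-0.15, -0.005, 0, 0, 0, 0, 0, -0.15, -0.005, 0, 0, 0, 0, 0, -0.15, -0.005, 0, 0, 0, 0, 0, -0.1, -0.004, 0, 0, 0, 0, 0, -0.1, -0.004, 0, 0, 0, 0, 0, -0.1, -0.004, 0, 0, 0, 0, 0, -0.1, -0.004, 0, 0, 0, 0, 0, -0.05, 0, 0, 0, 0, 0, 0]
}}

```text
t: 19.27
tcp_pos: [0.5021, -0.271, 0.1958]
orientation: [[-0.039, 0.999, -0.0], [0.999, 0.039, -0.0], [-0.0, -0.0, -1.0]]
contact_force: [0.8, 0.7, 0.2]
opening: -0.0001
```

>>> {"api": "send_rows", "payload": {
  "deltas": [-0.1, -0.004, 0, 0, 0, 0, 0, -0.1, -0.004, 0, 0, 0, 0, 0, -0.1, -0.004, 0, 0, 0, 0, 0, -0.1, -0.004, 0, 0, 0, 0, 0, -0.1, -0.004, 0, 0, 0, 0, 0, -0.08, -0.004, 0, 0, 0, 0, 0, -0.08, -0.004, 0, 0, 0, 0, 0, -0.05, 0, 0, 0, 0, 0, 0]
}}

```text
t: 19.93
tcp_pos: [0.4843, -0.2716, 0.1958]
orientation: [[-0.039, 0.999, -0.0], [0.999, 0.039, -0.0], [-0.0, -0.0, -1.0]]
contact_force: [1.7, 0.2, 1.0]
opening: 0.0001
```

>>> {"api": "send_rows", "payload": {
  "deltas": [-0.04, 0, 0, 0, 0, 0, 0, -0.04, 0, 0, 0, 0, 0, 0, -0.04, 0, 0, 0, 0, 0, 0, -0.04, 0, 0, 0, 0, 0, 0, -0.04, 0, 0, 0, 0, 0, 0, -0.04, 0, 0, 0, 0, 0, 0, 0, 0, 0, 0, 0, 0, 0, 0, 0, 0, 0, 0, 0, 0]
}}

```text
t: 20.6
tcp_pos: [0.4784, -0.2717, 0.1957]
orientation: [[-0.039, 0.999, -0.0], [0.999, 0.039, -0.0], [-0.0, -0.0, -1.0]]
contact_force: [0.1, -1.2, 0.0]
opening: -0.0002
```

>>> {"api": "send_rows", "payload": {
  "deltas": [-0.03, 0, 0, 0, 0, 0, 0, -0.03, 0, 0, 0, 0, 0, 0, -0.03, 0, 0, 0, 0, 0, 0, -0.03, 0, 0, 0, 0, 0, 0, -0.03, 0, 0, 0, 0, 0, 0, 0, 0, 0, 0, 0, 0, 0, 0, 0, 0, 0, 0, 0, 0, 0, 0, 0, 0, 0, 0, 0]
}}

```text
t: 21.27
tcp_pos: [0.4753, -0.2717, 0.1958]
orientation: [[-0.039, 0.999, 0.001], [0.999, 0.039, -0.0], [-0.0, 0.001, -1.0]]
contact_force: [4.8, -1.0, -2.8]
opening: 0.0001
```

>>> {"api": "send_rows", "payload": {
  "deltas": [-0.03, 0, 0, 0, 0, 0, 0, -0.03, 0, 0, 0, 0, 0, 0, 0, 0, 0, 0, 0, 0, 0, 0, 0, 0, 0, 0, 0, 0, 0, 0, 0, 0, 0, 0, 0, 0, 0, 0, 0, 0, 0, 0, 0, 0, 0, 0, 0, 0, 0, 0, 0, 0, 0, 0, 0, 0]
}}

```text
t: 21.93
tcp_pos: [0.4752, -0.2717, 0.1959]
orientation: [[-0.04, 0.999, 0.003], [0.999, 0.04, -0.0], [-0.0, 0.003, -1.0]]
contact_force: [12.4, 0.6, -4.6]
opening: 0.0001
```

The lid is at its stop: the TCP stays at 0.475 while the force rises to 12 N. I'm backing off in +x, lifting away and doing a final check.

>>> {"api": "send_rows", "payload": {
  "deltas": [0.1, 0, 0, 0, 0, 0, 0, 0.2, 0, 0, 0, 0, 0, 0, 0.2, 0, 0, 0, 0, 0, 0, 0, 0, 0.2, 0, 0, 0, 0, 0, 0, 0.6, 0, 0, 0, 0, 0, 0, 0.9, 0, 0, 0, 0, 0, 0, 0.9, 0, 0, 0, 0, 0, 0, 0.9, 0, 0, 0, 0]
}}

```text
t: 22.6
tcp_pos: [0.4854, -0.2715, 0.2845]
orientation: [[-0.039, 0.999, -0.001], [0.999, 0.039, 0.0], [0.0, -0.001, -1.0]]
contact_force: [-0.6, 0.1, 0.3]
opening: -0.0002
```

>>> {"api": "send_rows", "payload": {
  "deltas": [0, 0.5, 0.5, 0, 0, 0, 0, -0.3, 0.9, 0, 0, 0, 0, 0, -0.3, 0.9, 0, 0, 0, 0, 0, -0.3, 0.9, 0, 0, 0, 0, 0, -0.3, 0.9, 0, 0, 0, 0, 0, -0.3, 0.9, 0, 0, 0, 0, 0, -0.3, 0.5, 0, 0, 0, 0, 0, 0, 0, 0, 0, 0, 0, 0]
}}

```text
t: 23.27
tcp_pos: [0.4394, -0.1323, 0.2965]
orientation: [[-0.041, 0.999, -0.0], [0.999, 0.041, 0.0], [0.0, -0.0, -1.0]]
contact_force: [1.2, 0.1, 0.4]
opening: 0.0002
```

Run:
```python
from h import *
s=sensors.observe();print(s["t"],s["tcp_pos"],s["contact_force"])
for n,b in (("scene",(170,260,165,225)),("side",(370,450,165,235))):
    c=cam(n);h=cv2.cvtColor(c["im"],cv2.COLOR_RGB2HSV);m=cv2.inRange(h,(100,130,60),(130,255,255))
    k=np.zeros_like(m);k[b[2]:b[3],b[0]:b[1]]=m[b[2]:b[3],b[0]:b[1]]
    N,l,st,ce=cv2.connectedComponentsWithStats(k)
    for i in range(1,N):
        if st[i,4]>30: print(n,st[i],plane(c,[ce[i]],.183))
    if n=="scene": cv2.imwrite("pics/f.png",cv2.resize(c["im"][130:390,100:560,::-1],None,fx=1.7,fy=1.7,interpolation=cv2.INTER_CUBIC))
```

```text
23.2667 [ 0.43943037 -0.13234637  0.29646041] [1.22447777 0.068007   0.3559674 ]
scene [215 172  24   8  67] [[ 0.45401922 -0.27273088  0.183     ]]
```

View pics/f.png

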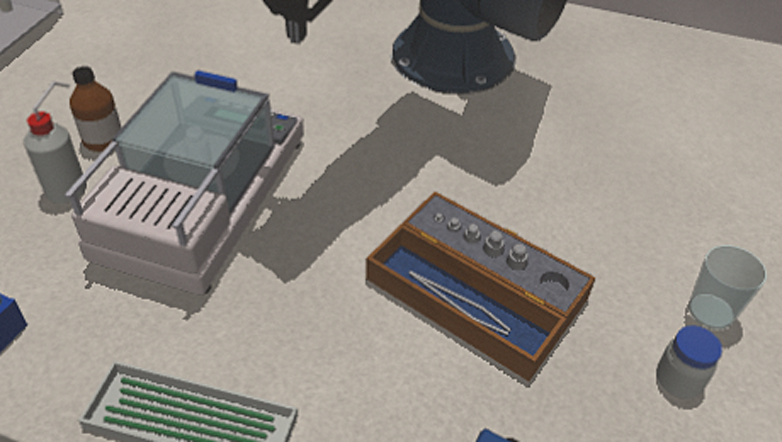

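The lid covers the whole shield with the pull at the front rail. The weight is upright under the glass, the pocket is empty, the other five weights are in place, and the beaker, jar and bottles are untouched.

```bash
python3 -c "
from workcell import ticket;print(ticket.sign_off())"
```

```text
the job is handed in; nothing more can be done
None
```

The 500 g weight is standing upright on the weighing pan and the glass lid is slid shut over it. The job was handed in at about 23 s of the 61 s allowed, with the arm clear of everything.

- **Placing:** I lowered the weight until its load moved onto the pan, at the expected height, then released it. A close-up afterwards put its knob about 2–3 mm from the fitted pan centre, towards the lid.
- **Lid:** I pushed the blue pull forward with the closed fingers until the lid stopped moving and the push force rose to about 12 N, which I took as the front stop. The last scene picture shows the lid covering the whole shield with the weight upright under it.
- **Surroundings:** In that picture the other five weights are in their pockets, and the beaker, jar and bottles look undisturbed.

**Checks that disagreed or failed:**
- The gripper read 35 mm on the 38 mm weight, although the hold stayed steady throughout.
- The last pull position, x about 0.454 m, came from the scene camera only because the side view found no pull. It is a few millimetres further forward than the finger position implied.

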